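# Cap a vial in the hand press and hold it up for inspection

## Task

A snap cap sits loosely on the neck of the amber glass vial that stands in the nest of the blue hand-lever capping press. Pull the press's sprung lever by its red bar all the way down so that the cap is pushed fully home, ease the lever slowly back up to its upright rest (never let it fly back), then lift the vial out of the nest and hold it up for inspection: finish while still holding it in the gripper, upright and still, with its base at least 10 cm above the bench. Keep the vial upright all the way and leave the beaker, vials, cork ring and timer standing around the press where they are.

Things in the scene. Friction and masses are not known exactly. Their poses are not given: they have to be found in the camera images.
- press: Blue hand-lever capping press, fixed; base plate 215 x 116 mm, its top 15 mm above the bench. Origin on the bench under the nest centre; x points from the nest to the hinge at the back, so the lever comes down towards -x; y along the hinge, z up. The nest is a white cup 40 mm across, bore 26.4 mm, rim 29 mm above the bench. Two blue cheeks, 70 mm across, 130 mm high, carry the hinge.
- hinge_axis (a point): Centre of the lever's hinge shaft, 111 mm above the bench and 100 mm behind the nest axis; the lever turns about the press's y axis through it.
- grip_bar (a point): Centre of the lever's red round grip bar, 18 mm thick, along the press's y, 83 mm free between two flat side arms; 185 mm from the hinge axis. At rest straight above the hinge, 296 mm above the bench; with the lever down 85 mm in front of the nest axis, 111 mm above the bench. At rest the room above bar and vial is free; tall equipment stands behind and right, so come from the front.
- yoke (a joint): Lever angle, rad: 0 upright at its rest stop, grows as the bar is pulled forward and down, 1.575 at the hard bottom stop, where the cap is home. A spring returns it: about 1.5 N at the bar near the top, 7 N near the bottom, 4 N more over the last 0.05 rad as the black pad (28 mm across, 100 mm from the hinge) pushes the cap. Let go, it flies back.
- vial: Amber glass vial with a white paper label, 24 mm across, straight side from the base to 56 mm, neck above; 78 mm to the top of the cap when the cap is home; about 45 g. Origin at the centre of its base, z up along its axis. It stands upright in the nest, base 15 mm above the bench, with about 1 mm of play.
- vial_cap (a joint): How far the white cap stands above its home position, in m: 0 fully home, 0.003 to 0.0045 at the start. It grips the neck with about 8 N.
- nest_floor (a point): Centre of the nest's floor, on the nest axis, 15 mm above the bench.
- cap_top (a point): Centre of the top of the white cap, 21.6 mm across and 11 mm high.
- beaker: Clear beaker, 67 mm across, 80 mm high, standing on the bench; origin at its base. Leave alone.
- green_vial: Vial with green contents and black cap, 27 mm across, 62 mm high; origin at its base. Leave alone.
- cream_vial: Vial with cream contents and black cap, 27 mm across, 62 mm high; origin at its base. Leave alone.
- cork_ring: Cork ring, 92 mm across, 26 mm high, lying on the bench; origin at its underside. Leave alone.
- timer: Flat white timer, 62 x 62 x 16 mm, lying on the bench; origin at its underside. Leave alone.
Not all that is in view belongs to the job. Of the things like the vial, leave any that is purple; of the rest the smaller one is meant.

How it is judged:
By the outcome, as a careful person would: the job done as asked, in the order asked, and still so for the second after the job is handed in, while the arm keeps its last pose, push and grip.
It also fails if it takes over 66 s, if anything falls off the work surface, if the arm or the gripper's body presses on something with over 40 N, if the wrist force passes 120 N, or if a joint passes its speed limit or range.

## Robot

A 6-joint arm with a two-finger parallel gripper is mounted at the origin on a cart in front of the work surface, level with it; the furniture and walls round the work are solid. World frame = base frame: x ahead of the robot, y to its left, z up, the work surface at z = 0. Lengths are in m, angles in rad, forces in N, time in s.
With the tool pointing down it reaches from about 0.35 to 0.775 m from the base axis. Payload 7.3 kg.
Tool frame: the origin (TCP) lies midway between the tips of the shut fingers; the grasp point (between the pads) lies 19 mm behind it (robot.tcp_to_grasp is the distance from the TCP to the grasp point, in m); z points along the fingers, y is the line along which they close (so a half turn about z gives the same grasp; the last joint's range is limited). The gripper opens to 92 mm and grips with 3 to 60 N. Pads are 19 mm wide; open, the fingers measure 130 mm over their backs; the gripper's body (75 mm by 190 mm) begins 47 mm behind the grasp point.
Start: joints at [-1.418, 0.342, 1.524, -0, 1.275, -0.146], TCP at [0.155, -0.502, 0.227] pointing down, gripper open.
Joint ranges: [-2.53, 2.53], [-0.77, 2.02], [0.04, 2.7], [-1, 4.14], [0.28, 2.66], [-3.11, 3.11]. Speed limits (rad/s): [2.57, 2.57, 3.14, 3.14, 3.14, 3.14].

## Interface

Orientations are given as [roll, pitch, yaw] about the fixed x, y, z axes, in that order (R = Rz(yaw) Ry(pitch) Rx(roll)).
In Python, from cell import readout, cams, ticket, robot gives the robot as it stands. The module is installed in compiled form; this text tells all that it offers.
- The arm moves only by the tool jog_arm, never from a script. Its argument "plan" is a list of rows, each a list of 5 numbers: the shift along the world's x, y, z each as a share of 0.08 m, from -1 to 1, then the turn about the world's z as a share of 90 degrees, from -1 to 1, then the opening, from -1 (shut) to 1 (fully open). A call has 1 to 12 rows; each row is the pose to reach, as a shift and turn from the pose commanded when the call began; what a row does not reach only later rows make up. A row lasts 1/10 s, in which the tool goes at most 50 mm and 8.59 degrees, less where a joint would pass 70% of its speed; a pose out of reach is approached as far as the arm can. A call with a number of a shift or a turn outside -1 to 1 is refused whole. A call with a gripper value outside its range is refused whole. The fingers move at their own pace and stop on an object; "squeeze" is the grip in N (left out, the last holds). Time passes only in rows, so rows that repeat a pose let the fingers close. It gives the time, the measured TCP pose, the force, the opening and the grip force at its end, in the units of the state.
- readout.observe(): the state, without advancing time (a new reading comes with each control period).
- cams.read_camera(name): name is "side" or "top" or "wrist"; returns the picture (400x640x3 uint8, blue, green, red); there is no depth.
- cams.calibration(name): a dict with "K" (3x3 intrinsics, pixels), "world_from_camera" (4x4, takes a point from camera to world coordinates). Camera axes: x right, y down, z forward; pixel columns grow to the right and rows downward; lengths in m; the calibration is good to about 2 mm. A picture is of the moment at which its call begins: read the wrist's pose just before it. calibration takes no time and is no camera call; for the wrist camera it gives the pose at the moment of the call.
- ticket.hand_in(): hands the job in; it is judged then, once.
The state is a dict: "time": time; "qpos": joint angles; "qvel": joint speeds; "joint_efforts": joint torques, N m; "tool_pos": TCP position; "tool_rot": TCP orientation; "contact_force": force on the tool from outside, world axes, zero at the start; "torque": the same for the moment, N m; "opening": finger opening in m; "grip_force": force on a finger pad.
Only numpy, scipy, OpenCV 4.12 (cv2) and the standard library are available. Lean on these libraries where they do the work, as an engineer would, in place of code of your own. Each camera call takes 0.05 s, during which the arm holds its last target. There are 200 camera calls.

## Working session

There is one attempt and no reset: what is moved stays moved. The work goes in short steps, Python scripts to look and compute and a tool call to move; the robot and the scene stay as the last step left them, time stands still between calls to the robot, and variables do not carry over. Pictures are saved under pics/ and viewed, at most 10 in all, crops included, and the job is handed in when it is done.

Besides the shell and the picture viewer there is one more tool, called after "Request:" as a command line: name --pt "numbers of a row" for each row, then --argument value for the rest. jog_arm: Moves the arm, as the interface text tells. Shift numbers are shares of 0.08 m and turn numbers shares of 90 degrees, none past 1 either way. Its arguments: {"type":"object","properties":{"plan":{"type":"array"},"squeeze":{"type":"number"}},"required":["plan"]}

```bash
mkdir -p pics; python3 - <<'E'
from cell import readout,cams,robot
import cv2,numpy as np
s=readout.observe()
print({k:np.round(v,3) for k,v in s.items()}, robot.tcp_to_grasp)
for n in("top","side"):
    c=cams.calibration(n);print(n,c["K"].round(1).tolist(),c["world_from_camera"].round(3).tolist())
    cv2.imwrite(f"pics/{n}0.png",cams.read_camera(n))
E
```

```text
{'time': np.float64(0.0), 'qpos': array([-1.418,  0.343,  1.525, -0.   ,  1.275, -0.146]), 'qvel': array([-0.001,  0.001,  0.002, -0.001, -0.001,  0.001]), 'joint_efforts': array([ 1.0000e-03, -4.3124e+01, -2.4422e+01,  7.2000e-02,  5.6000e-02,
       -0.0000e+00]), 'tool_pos': array([ 0.155, -0.501,  0.226]), 'tool_rot': array([-3.14 , -0.   ,  0.299]), 'contact_force': array([ 0.046, -0.115,  0.067]), 'torque': array([-0.016, -0.007,  0.004]), 'grip_force': np.float64(0.0), 'opening': np.float64(0.092)} 0.0188
top [[471.1, 0.0, 320.6], [0.0, 471.1, 195.9], [0.0, 0.0, 1.0]] [[-0.019, -0.994, 0.112, 0.396], [-1.0, 0.02, 0.012, -0.041], [-0.014, -0.111, -0.994, 1.412], [0.0, 0.0, 0.0, 1.0]]
side [[506.4, 0.0, 325.7], [0.0, 506.4, 194.1], [0.0, 0.0, 1.0]] [[0.993, -0.058, 0.102, 0.401], [-0.117, -0.491, 0.863, -1.122], [0.0, -0.869, -0.494, 0.796], [0.0, 0.0, 0.0, 1.0]]
```

View pics/top0.png

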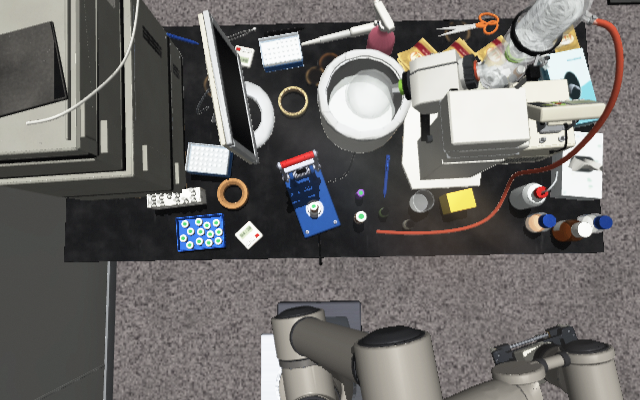

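View pics/side0.png

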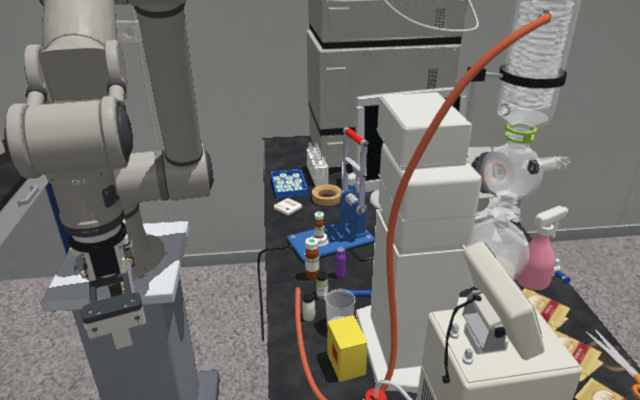

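Top view: the press nest cap is near (314,208) and the red bar near (296,160). Candidates for the vial: the nest vial (314,208), a larger amber vial on the bench (361,216; side 312,255), and a purple one (360,193; side 340,262). I choose the nest vial and check it in a crop.

```bash
python3 - <<'E'
import cv2,numpy as np
a=cv2.imread("pics/top0.png")[140:250,260:390];b=cv2.imread("pics/side0.png")[115:315,270:400]
a=cv2.resize(a,None,fx=3.3,fy=3.3,interpolation=cv2.INTER_CUBIC);b=cv2.resize(b,None,fx=2.8,fy=2.8,interpolation=cv2.INTER_CUBIC)
o=np.zeros((max(a.shape[0],b.shape[0]),a.shape[1]+b.shape[1],3),np.uint8);o[:a.shape[0],:a.shape[1]]=a;o[:b.shape[0],a.shape[1]:]=b
print(o.shape);cv2.imwrite("pics/crop0.png",o)
E
```

```text
(560, 793, 3)
```

View pics/crop0.png

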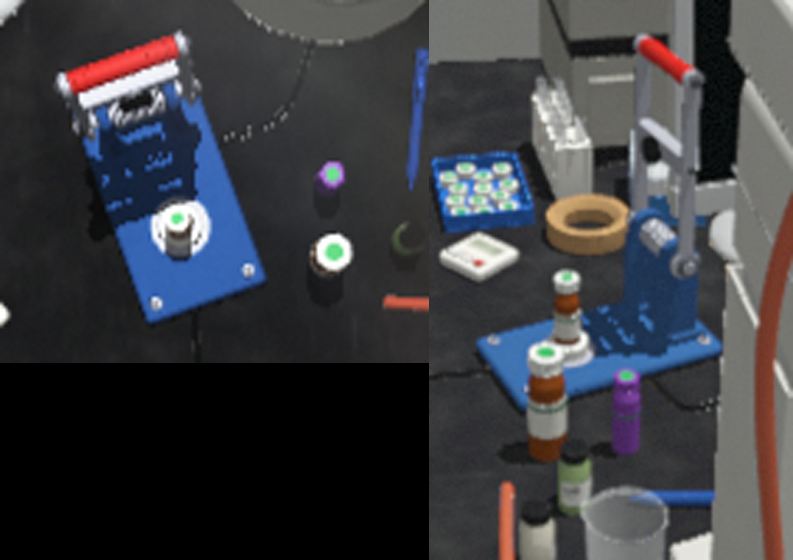

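The crop shows the amber vial with a white cap in the white nest cup, smaller than the amber bench vial to its right; it is the one meant. Purple is left alone. Now I fit the press pose.

```bash
cat > h.py <<'E'
import numpy as np,cv2
from cell import readout,cams,robot
def ray(n,u,v,c=None):
    c=c or cams.calibration(n);T=c["world_from_camera"];d=T[:3,:3]@np.linalg.solve(c["K"],[u,v,1.]);return T[:3,3],d
def onz(n,u,v,z):
    o,d=ray(n,u,v);return o+d*(z-o[2])/d[2]
def proj(n,P,c=None):
    c=c or cams.calibration(n);p=np.linalg.inv(c["world_from_camera"])@np.append(P,1);q=c["K"]@p[:3];return q[:2]/q[2]
def red(im,box):
    x0,y0,x1,y1=box;h=cv2.cvtColor(im[y0:y1,x0:x1],cv2.COLOR_BGR2HSV)
    m=(((h[...,0]<8)|(h[...,0]>172))&(h[...,1]>150)&(h[...,2]>80)).astype(np.uint8)
    n,l,s,c=cv2.connectedComponentsWithStats(m);k=1+s[1:,4].argmax();return c[k]+[x0,y0],cv2.minAreaRect(np.argwhere(l==k)[:,::-1].astype(np.float32)+[x0,y0])
E
python3 - <<'E'
from h import *
t=cv2.imread("pics/top0.png");s=cv2.imread("pics/side0.png")
ct,rt=red(t,(260,140,340,190));cs,rs=red(s,(330,115,380,160))
print(ct,rt,cs,rs)
print("bar",onz("top",*ct,.300),onz("side",*cs,.299))
box=cv2.boxPoints(rt);e=[onz("top",*p,.3) for p in box];print(np.round(e,3))
print("cap",onz("top",313.9,206.4,.097),onz("side",319.3,213.6,.097))
f=lambda x,y:onz("top",260+x/3.3,140+y/3.3,.015)
a,b=f(150,322),f(266,279);print("front",a,b,np.linalg.norm(a-b),np.degrees(np.arctan2(*(a-b)[[1,0]]))-90)
for n,p in(("beak",(421,201)),("amb",(361,216)),("purple",(360,193)),("cork",(232,193)),("timer",(249,235))):print(n,onz("top",*p,.06)[:2].round(3))
E
```

```text
Traceback (most recent call last):
  File "h.py", line 12, in red
    n,l,s,c=cv2.connectedComponentsWithStats(m);k=1+s[1:,4].argmax();return c[k]+[x0,y0],cv2.minAreaRect(np.argwhere(l==k)[:,::-1].astype(np.float32)+[x0,y0])
                                                                                         ~~~~~~~~~~~~~~~^^^^^^^^^^^^^^^^^^^^^^^^^^^^^^^^^^^^^^^^^^^^^^^^^^^^^^
cv2.error: OpenCV(4.12.0) /io/opencv/modules/imgproc/src/convhull.cpp:143: error: (-215:Assertion failed) total >= 0 && (depth == CV_32F || depth == CV_32S) in function 'convexHull'
```

```bash
sed -i 's/\.astype(np.float32)+\[x0,y0\])/.astype(np.float32)+np.float32([x0,y0]))/' h.py
python3 - <<'E'
from h import *
t=cv2.imread("pics/top0.png");s=cv2.imread("pics/side0.png")
ct,rt=red(t,(260,140,340,190));cs,rs=red(s,(330,115,380,160))
print(ct,rt,cs,rs)
print("bar",onz("top",*ct,.300),onz("side",*cs,.299))
box=cv2.boxPoints(rt);e=[onz("top",*p,.3) for p in box];print(np.round(e,3))
print("cap",onz("top",313.9,206.4,.097),onz("side",319.3,213.6,.097))
f=lambda x,y:onz("top",260+x/3.3,140+y/3.3,.015)
a,b=f(150,322),f(266,279);print("front",a,b,np.linalg.norm(a-b),np.degrees(np.arctan2(*(a-b)[[1,0]]))-90)
for n,p in(("beak",(421,201)),("amb",(361,216)),("purple",(360,193)),("cork",(232,193)),("timer",(249,235))):print(n,onz("top",*p,.06)[:2].round(3))
E
```

```text
[296.57627119 159.02542373] ((296.734619140625, 158.78347778320312), (7.258870601654053, 33.82841873168945), 69.67686462402344) [353.248 135.072] ((353.3453369140625, 135.060791015625), (19.028329849243164, 7.209953308105469), 41.987213134765625)
bar [0.61113544 0.02830183 0.3       ] [0.60675014 0.03415822 0.299     ]
[[ 0.607  0.069  0.3  ]
 [ 0.634 -0.007  0.3  ]
 [ 0.617 -0.013  0.3  ]
 [ 0.59   0.063  0.3  ]]
cap [ 0.51457382 -0.00594832  0.097     ] [ 0.51646936 -0.00156581  0.097     ]
front [0.42996582 0.0227528  0.015     ] [ 0.46643968 -0.08197474  0.015     ] 0.11089724842829228 19.20189074306718
beak [ 0.527 -0.313]
amb [ 0.488 -0.14 ]
purple [ 0.554 -0.139]
cork [0.562 0.232]
timer [0.439 0.183]
```

Fit is consistent: bar–nest distance is 0.102 m against 0.100 given, and the press yaw is about 19.4° (nest ≈ (0.515, -0.004), bar ≈ (0.610, 0.031)). Moving to a hover in front of the press.

Request:
jog_arm --pt "0 0.1 0.3 0.05 1" --pt "0.2 0.4 0.8 0.1 1" --pt "0.4 0.7 1 0.15 1" --pt "0.5 0.9 1 0.2 1"

```text
time: 0.5
tool_pos: [0.1957, -0.4294, 0.3093]
tool_rot: [3.137, 0.001, 0.617]
contact_force: [0.7, 0.3, 0.1]
opening: 0.092
grip_force: 0.0
```

Request:
jog_arm --pt "0.25 0.35 0.2 0.06 1" --pt "0.45 0.7 0.4 0.12 1" --pt "0.65 1 0.6 0.2 1"

```text
time: 0.8
tool_pos: [0.2469, -0.3482, 0.355]
tool_rot: [-3.141, -0.001, 0.931]
contact_force: [0.7, -0.4, 0.5]
opening: 0.0919
grip_force: 0.0
```

Request:
jog_arm --pt "0.25 0.35 0.2 0.06 1" --pt "0.45 0.7 0.4 0.12 1" --pt "0.65 1 0.6 0.2 1"

```text
time: 1.1
tool_pos: [0.2989, -0.2682, 0.4032]
tool_rot: [-3.141, -0.0, 1.246]
contact_force: [-0.2, -1.1, 0.2]
opening: 0.0917
grip_force: 0.0
```

Request:
jog_arm --pt "0.25 0.35 0 0.06 1" --pt "0.45 0.7 0 0.12 1" --pt "0.65 1 0 0.2 1"

```text
time: 1.4
tool_pos: [0.351, -0.1882, 0.4027]
tool_rot: [-3.142, -0.0, 1.56]
contact_force: [-0.1, 0.2, -0.0]
opening: 0.0917
grip_force: 0.0
```

Request:
jog_arm --pt "0.25 0.35 0 0.06 1" --pt "0.45 0.7 0 0.12 1" --pt "0.65 1 0 0.2 1" --pt "0.65 1 0 0.2 1"

```text
time: 1.8
tool_pos: [0.4035, -0.1074, 0.4024]
tool_rot: [3.141, -0.001, 1.876]
contact_force: [0.3, -0.4, 1.5]
opening: 0.092
grip_force: 0.0
```

Request:
jog_arm --pt "0.4 0.5 0 0.02 1" --pt "0.8 0.95 0 0.02 1" --pt "1 1 0 0.02 1" --pt "1 1 0 0.02 1"

```text
time: 2.2
tool_pos: [0.4836, -0.0295, 0.4015]
tool_rot: [-3.14, -0.001, 1.901]
contact_force: [-0.8, -0.7, -1.3]
opening: 0.0919
grip_force: 0.0
```

```bash
python3 - <<'E'
from h import *
s=readout.observe();print(s["tool_pos"],s["tool_rot"])
c=cams.calibration("wrist");print(c["K"].round(1).tolist(),c["world_from_camera"].round(4).tolist())
cv2.imwrite("pics/w1.png",cams.read_camera("wrist"))
E
```

```text
[ 0.48355756 -0.02945051  0.40153542] [-3.13980796e+00 -7.75172931e-04  1.90148030e+00]
[[357.0, 0.0, 322.7], [0.0, 357.0, 198.0], [0.0, 0.0, 1.0]] [[0.946, 0.3089, 0.0978, 0.4564], [0.324, -0.8997, -0.2924, 0.0513], [-0.0024, 0.3084, -0.9513, 0.5596], [0.0, 0.0, 0.0, 1.0]]
```

View pics/w1.png

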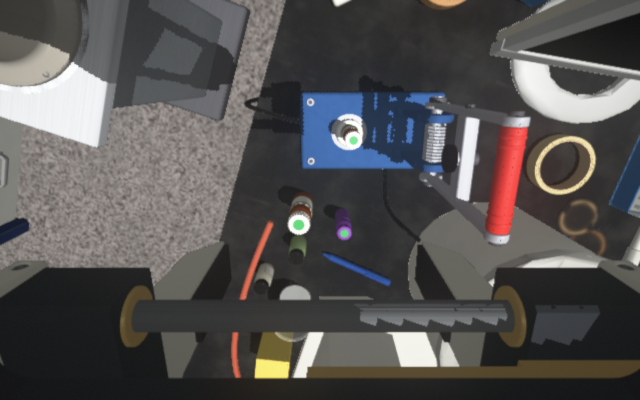

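The wrist view shows the press square to the picture (plate 302–445 × 93–168), cap at (353,140), nest around (349,132), and the red bar from (512,120) to (498,238).

```bash
python3 - <<'E'
from h import *
im=cv2.imread("pics/w1.png")
c,r=red(im,(470,90,550,260));print(c,r)
b=onz("wrist",*c,.301);print("bar",b)
box=cv2.boxPoints(r);print(np.array([onz("wrist",*p,.301) for p in box]).round(4).tolist())
g=cv2.cvtColor(im,cv2.COLOR_BGR2HSV)[115:155,325:375];m=(g[...,0]>40)&(g[...,0]<85)&(g[...,1]>80);y,x=np.nonzero(m);u=(x.mean()+325,y.mean()+115);print(u,"cap",onz("wrist",*u,.097))
print("nestrim",onz("wrist",349,132,.029))
p=[onz("wrist",*q,.015) for q in((302,93),(302,167),(445,94))]
print(np.round(p,4).tolist(),np.linalg.norm(p[0]-p[1]))
d=p[0]-p[1];print(np.degrees(np.arctan2(-d[0],d[1])))
t=cv2.imread("pics/top0.png");g=cv2.cvtColor(t,cv2.COLOR_BGR2HSV)[195:220,300:330];m=(g[...,0]>40)&(g[...,0]<85)&(g[...,1]>80);y,x=np.nonzero(m);print("captop",onz("top",x.mean()+300,y.mean()+195,.097))
E
```

```text
[505.96001495 179.6696562 ] ((506.2458801269531, 180.06689453125), (26.438419342041016, 109.43531036376953), 9.211027145385742)
bar [0.60718008 0.02912511 0.301     ]
[[0.6113, -0.0144, 0.301], [0.585, 0.065, 0.301], [0.6041, 0.0684, 0.301], [0.6324, -0.011, 0.301]]
(np.float64(353.0869565217391), np.float64(140.0)) cap [ 0.51459364 -0.00433961  0.097     ]
nestrim [ 0.51347177 -0.00332622  0.029     ]
[[0.4303, 0.0262, 0.015], [0.4643, -0.0794, 0.015], [0.629, 0.0926, 0.015]] 0.11087092838697928
17.827578345562216
captop [ 0.51643824 -0.00415768  0.097     ]
```

Request:
jog_arm --pt "0.25 0.12 0 0 1" --pt "0.55 0.24 0 0 1" --pt "0.79 0.36 0 0 1"

```text
time: 2.55
tool_pos: [0.5457, -0.0024, 0.4031]
tool_rot: [-3.142, 0.001, 1.898]
contact_force: [-0.1, 0.5, 0.0]
opening: 0.0918
grip_force: 0.0
```

Request:
jog_arm --pt "0.3 0.13 0 0 1" --pt "0.6 0.27 0 0 1" --pt "0.79 0.36 0 0 1" --pt "0.79 0.36 0 0 1" --pt "0.79 0.36 0 0 1"

```text
time: 3.05
tool_pos: [0.6082, 0.0264, 0.4027]
tool_rot: [-3.141, 0.0, 1.899]
contact_force: [-0.5, -1.1, 0.4]
opening: 0.0918
grip_force: 0.0
```

```bash
python3 - <<'E'
from h import *
s=readout.observe();print(s["tool_pos"],s["tool_rot"],s["qpos"].round(3))
im=cams.read_camera("wrist");cv2.imwrite("pics/w2.png",im)
print(proj("wrist",np.array([.610,.0285,.305])))
E
```

```text
[0.60820349 0.02641643 0.40269779] [-3.14067367e+00  1.11829798e-04  1.89918072e+00] [-0.082  0.459  0.874 -0.     1.809 -0.411]
[325.99429443 199.02486722]
```

View pics/w2.png

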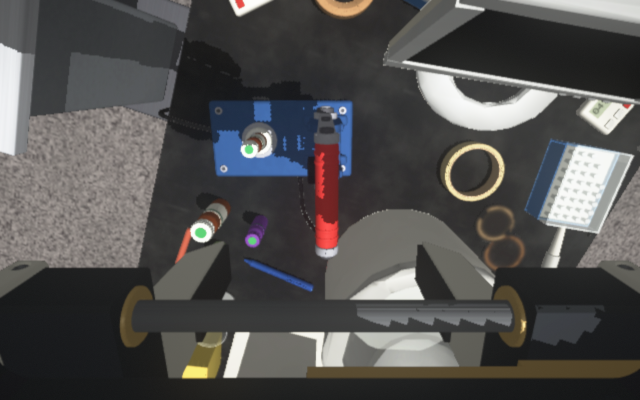

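The bar at (327,195) lies midway between the fingers (125–520). Nothing is under the fingers; descend and grip.

Request:
jog_arm --pt "0.01 0.01 -0.3 0 1" --pt "0.02 0.02 -0.6 0 1" --pt "0.02 0.02 -0.8 0 1"

```text
time: 3.4
tool_pos: [0.6091, 0.0285, 0.3379]
tool_rot: [-3.141, -0.0, 1.9]
contact_force: [0.3, -1.5, 0.2]
opening: 0.0917
grip_force: 0.0
```

Request:
jog_arm --pt "0 0 -0.3 0 1" --pt "0 0 -0.6 0 1" --pt "0 0 -0.78 0 1" --pt "0 0 -0.78 0 1" --pt "0 0 -0.78 0 0.3"

```text
time: 3.9
tool_pos: [0.6102, 0.0288, 0.2776]
tool_rot: [3.141, 0.001, 1.9]
contact_force: [0.3, 0.1, 0.3]
opening: 0.0874
grip_force: 0.0
```

Request:
jog_arm --pt "0 0 0 0 -0.2" --pt "0 0 0 0 -0.5" --pt "0 0 0 0 -1" --pt "0 0 0 0 -1" --pt "0 0 0 0 -1" --pt "0 0 0 0 -1" --pt "0 0 0 0 -1" --pt "0 0 0 0 -1" --squeeze 20

```text
time: 4.7
tool_pos: [0.6106, 0.0295, 0.2763]
tool_rot: [-3.142, -0.0, 1.901]
contact_force: [-0.1, -0.4, -0.7]
opening: 0.0248
grip_force: 0.0
```

Request:
jog_arm --pt "0 0 0 0 -1" --pt "0 0 0 0 -1" --pt "0 0 0 0 -1" --pt "0 0 0 0 -1" --pt "0 0 0 0 -1"

```text
time: 5.2
tool_pos: [0.6104, 0.0294, 0.2763]
tool_rot: [-3.141, -0.0, 1.901]
contact_force: [-1.5, -0.3, 1.2]
opening: 0.0172
grip_force: 20.0
```

Gripped (17–18 mm) with near-zero force, so the bar is where I fitted it. Start the arc.

Request:
jog_arm --pt "-0.1 -0.035 0 0 -1" --pt "-0.22 -0.075 -0.01 0 -1" --pt "-0.43 -0.15 -0.05 0 -1" --pt "-0.65 -0.22 -0.1 0 -1" --pt "-0.85 -0.29 -0.18 0 -1" --pt "-0.85 -0.29 -0.18 0 -1" --squeeze 25

```text
time: 5.8
tool_pos: [0.5417, 0.006, 0.2626]
tool_rot: [3.14, 0.0, 1.9]
contact_force: [2.0, 2.2, 3.1]
opening: 0.0175
grip_force: 25.0
```

Request:
jog_arm --pt "-0.1 -0.035 -0.05 0 -1" --pt "-0.2 -0.07 -0.1 0 -1" --pt "-0.38 -0.13 -0.22 0 -1" --pt "-0.56 -0.19 -0.36 0 -1" --pt "-0.72 -0.245 -0.52 0 -1" --pt "-0.72 -0.245 -0.52 0 -1"

```text
time: 6.4
tool_pos: [0.4847, -0.0134, 0.2198]
tool_rot: [3.141, -0.0, 1.9]
contact_force: [3.1, 2.8, 2.2]
opening: 0.017
grip_force: 25.0
```

Request:
jog_arm --pt "-0.07 -0.025 -0.09 0 -1" --pt "-0.14 -0.05 -0.17 0 -1" --pt "-0.27 -0.095 -0.36 0 -1" --pt "-0.38 -0.13 -0.56 0 -1" --pt "-0.47 -0.16 -0.77 0 -1" --pt "-0.47 -0.16 -0.77 0 -1"

```text
time: 7.0
tool_pos: [0.4482, -0.0259, 0.1583]
tool_rot: [3.14, -0.0, 1.901]
contact_force: [1.9, 4.1, 4.4]
opening: 0.0172
grip_force: 25.0
```

Request:
jog_arm --pt "-0.035 -0.012 -0.11 0 -1" --pt "-0.07 -0.024 -0.22 0 -1" --pt "-0.12 -0.04 -0.44 0 -1" --pt "-0.14 -0.05 -0.67 0 -1" --pt "-0.14 -0.05 -0.67 0 -1"

```text
time: 7.5
tool_pos: [0.4358, -0.0301, 0.1044]
tool_rot: [-3.139, -0.001, 1.901]
contact_force: [-3.7, 1.1, 8.2]
opening: 0.0173
grip_force: 25.0
```

Request:
jog_arm --pt "0 0 -0.05 0 -1" --pt "0 0 -0.1 0 -1" --pt "0 0 -0.17 0 -1" --pt "0 0 -0.2 0 -1" --pt "0 0 -0.2 0 -1" --squeeze 35

```text
time: 8.0
tool_pos: [0.4349, -0.0304, 0.0896]
tool_rot: [-3.137, -0.001, 1.902]
contact_force: [-7.6, -2.6, 9.0]
opening: 0.0167
grip_force: 35.0
```

Request:
jog_arm --pt "0 0 -0.03 0 -1" --pt "0 0 -0.06 0 -1" --pt "0 0 -0.06 0 -1" --pt "0 0 -0.06 0 -1"

```text
time: 8.4
tool_pos: [0.4348, -0.0304, 0.085]
tool_rot: [-3.137, -0.001, 1.902]
contact_force: [-8.4, -2.8, 9.7]
opening: 0.0168
grip_force: 35.0
```

```bash
python3 - <<'E'
from h import *
s=readout.observe();print(s["tool_pos"],s["contact_force"])
b=cams.read_camera("side")[120:270,270:400];cv2.imwrite("pics/s2.png",cv2.resize(b,None,fx=4,fy=4,interpolation=cv2.INTER_CUBIC))
E
```

```text
[ 0.4348057  -0.03042623  0.08496026] [-8.3900249  -2.75371508  9.73634008]
```

View pics/s2.png

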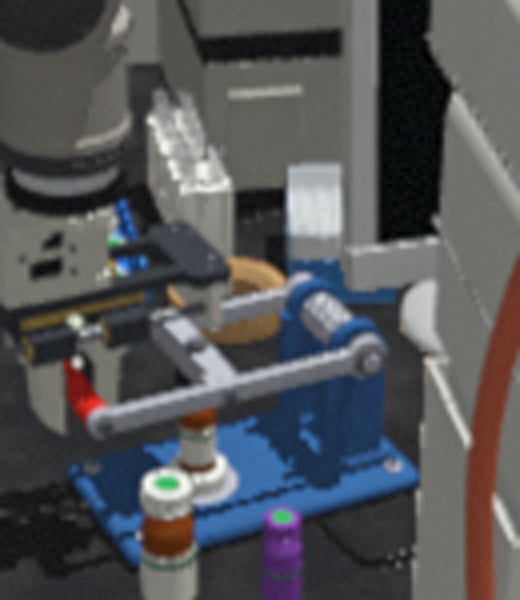

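Lever nearly flat: near bar end at (100,420) in the crop, hinge end at (370,355). The force hasn't climbed yet, so I check the angle and keep pressing.

```bash
python3 - <<'E'
from h import *
x=np.array([.946,.324,0]);y=np.array([-.324,.946,0]);H=np.array([.610,.0285,.111])
for yo in(-.045,-.05):
  print("hinge",(proj("side",H+yo*y)-[270,120])*4)
  for th in(1.45,1.5,1.55,1.575,1.6):
    print(th,(proj("side",H+.185*(-np.sin(th)*x+np.cos(th)*np.array([0,0,1]))+yo*y)-[270,120])*4)
E
```

```text
hinge [364.41760281 355.92955099]
1.45 [102.49658246 392.29047552]
1.5 [101.60232121 405.33124006]
1.55 [101.40881717 418.15114892]
1.575 [101.57279992 424.46722291]
1.6 [101.90923201 430.71500591]
hinge [368.17445173 359.54403949]
1.45 [105.66519472 396.25510912]
1.5 [104.75730089 409.32364736]
1.55 [104.5519882  422.16983085]
1.575 [104.71074848 428.49845745]
1.6 [105.04241057 434.75839245]
```

Request:
jog_arm --pt "0 0 -0.03 0 -1" --pt "0 0 -0.06 0 -1" --pt "0 0 -0.06 0 -1" --pt "0 0 -0.06 0 -1" --squeeze 45

```text
time: 8.85
tool_pos: [0.4349, -0.0305, 0.0825]
tool_rot: [-3.138, 0.0, 1.902]
contact_force: [-16.6, -1.5, 38.8]
opening: 0.0169
grip_force: 45.0
```

```bash
python3 - <<'E'
from h import *
s=readout.observe();print(s["tool_pos"],s["contact_force"])
b=cams.read_camera("side")[120:270,270:400];cv2.imwrite("pics/s3.png",cv2.resize(b,None,fx=4,fy=4,interpolation=cv2.INTER_CUBIC))
E
```

```text
[ 0.43491186 -0.03050694  0.082504  ] [-16.55147713  -1.47822655  38.84552345]
```

View pics/s3.png

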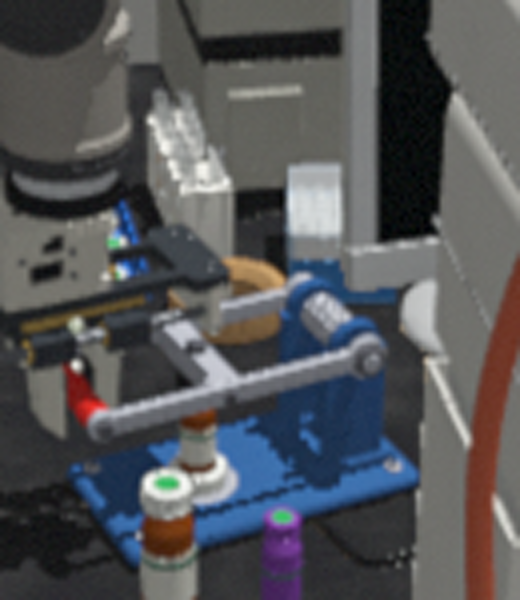

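Bar end now at (103,427), matching θ = 1.575, and the force rose to 39 N on the stop: the cap is home. Ease back slowly.

Request:
jog_arm --pt "0 0 0.03 0 -1" --pt "0 0 0.09 0 -1" --pt "0 0 0.15 0 -1" --pt "0.01 0 0.2 0 -1" --pt "0.01 0 0.26 0 -1" --pt "0.02 0.01 0.32 0 -1" --pt "0.02 0.01 0.38 0 -1" --pt "0.03 0.01 0.43 0 -1" --pt "0.04 0.015 0.49 0 -1" --pt "0.05 0.02 0.55 0 -1" --pt "0.065 0.02 0.6 0 -1" --pt "0.08 0.03 0.66 0 -1"

```text
time: 10.1
tool_pos: [0.4404, -0.0284, 0.1325]
tool_rot: [-3.135, -0.001, 1.902]
contact_force: [-8.3, -6.1, 5.9]
opening: 0.0169
grip_force: 45.0
```

Request:
jog_arm --pt "0.02 0.01 0.07 0 -1" --pt "0.045 0.015 0.15 0 -1" --pt "0.07 0.025 0.22 0 -1" --pt "0.1 0.035 0.29 0 -1" --pt "0.13 0.045 0.36 0 -1" --pt "0.16 0.055 0.43 0 -1" --pt "0.195 0.065 0.5 0 -1" --pt "0.23 0.08 0.57 0 -1" --pt "0.27 0.09 0.63 0 -1" --pt "0.3 0.1 0.68 0 -1" --pt "0.33 0.11 0.73 0 -1"

```text
time: 11.2
tool_pos: [0.4643, -0.0203, 0.1914]
tool_rot: [-3.129, -0.001, 1.902]
contact_force: [-19.6, -7.0, 16.1]
opening: 0.0171
grip_force: 45.0
```

Radial force is building (tool slightly inside the true arc); yield along it by about 2 mm and look at the response.

Request:
jog_arm --pt "-0.01 -0.003 0.008 0 -1" --pt "-0.02 -0.006 0.016 0 -1" --pt "-0.02 -0.006 0.016 0 -1" --squeeze 35

```text
time: 11.5
tool_pos: [0.4652, -0.02, 0.193]
tool_rot: [-3.136, -0.0, 1.901]
contact_force: [-11.0, -3.8, 10.2]
opening: 0.0173
grip_force: 35.0
```

Request:
jog_arm --pt "0.02 0.01 0.06 0 -1" --pt "0.05 0.015 0.1 0 -1" --pt "0.1 0.035 0.16 0 -1" --pt "0.15 0.05 0.23 0 -1" --pt "0.2 0.07 0.28 0 -1" --pt "0.24 0.08 0.33 0 -1" --pt "0.3 0.1 0.39 0 -1" --pt "0.36 0.12 0.44 0 -1" --squeeze 25

```text
time: 12.3
tool_pos: [0.4967, -0.0093, 0.2275]
tool_rot: [3.141, -0.001, 1.901]
contact_force: [0.9, 3.3, 1.5]
opening: 0.0171
grip_force: 25.0
```

Request:
jog_arm --pt "0.06 0.02 0.05 0 -1" --pt "0.12 0.04 0.1 0 -1" --pt "0.175 0.06 0.14 0 -1" --pt "0.235 0.08 0.18 0 -1" --pt "0.295 0.1 0.22 0 -1" --pt "0.36 0.125 0.26 0 -1" --pt "0.425 0.145 0.295 0 -1" --pt "0.49 0.17 0.33 0 -1" --pt "0.56 0.19 0.36 0 -1"

```text
time: 13.2
tool_pos: [0.5414, 0.0053, 0.2564]
tool_rot: [3.141, 0.0, 1.901]
contact_force: [-1.3, 1.6, 0.4]
opening: 0.0172
grip_force: 25.0
```

Request:
jog_arm --pt "0.07 0.025 0.03 0 -1" --pt "0.14 0.05 0.055 0 -1" --pt "0.205 0.07 0.08 0 -1" --pt "0.275 0.095 0.1 0 -1" --pt "0.345 0.12 0.12 0 -1" --pt "0.415 0.14 0.135 0 -1" --pt "0.485 0.165 0.15 0 -1" --pt "0.56 0.19 0.16 0 -1" --pt "0.63 0.215 0.17 0 -1" --pt "0.63 0.215 0.17 0 -1"

```text
time: 14.2
tool_pos: [0.5923, 0.0227, 0.2697]
tool_rot: [3.141, 0.0, 1.901]
contact_force: [0.3, -2.2, 1.5]
opening: 0.0171
grip_force: 25.0
```

Request:
jog_arm --pt "0.05 0.02 0.005 0 -1" --pt "0.1 0.035 0.01 0 -1" --pt "0.15 0.055 0.012 0 -1" --pt "0.2 0.07 0.012 0 -1" --pt "0.235 0.085 0.012 0 -1" --pt "0.235 0.085 0.012 0 -1" --pt "0.235 0.085 0.012 0 -1"

```text
time: 14.9
tool_pos: [0.6102, 0.0289, 0.2706]
tool_rot: [-3.141, 0.001, 1.901]
contact_force: [-0.7, -5.2, 2.3]
opening: 0.0172
grip_force: 25.0
```

Request:
jog_arm --pt "0.015 0.005 0 0 -1" --pt "0.03 0.01 0 0 -1" --pt "0.03 0.01 0 0 -1"

```text
time: 15.2
tool_pos: [0.6111, 0.0292, 0.2706]
tool_rot: [-3.137, 0.0, 1.9]
contact_force: [-6.9, -7.0, 3.7]
opening: 0.017
grip_force: 25.0
```

Against the rest stop. Open and lift.

Request:
jog_arm --pt "0 0 0 0 -0.4" --pt "0 0 0 0 0" --pt "0 0 0 0 1" --pt "0 0 0 0 1" --pt "0 0 0 0 1" --pt "0 0 0 0 1" --pt "0 0 0 0 1" --pt "0 0 0 0 1" --squeeze 10

```text
time: 16.0
tool_pos: [0.6126, 0.0302, 0.2706]
tool_rot: [3.141, -0.0, 1.901]
contact_force: [-0.8, -0.9, 1.2]
opening: 0.0766
grip_force: 0.0
```

Request:
jog_arm --pt "0 0 0.2 0 1" --pt "0 0 0.5 0 1" --pt "0 0 0.8 0 1" --pt "0 0 1 0 1"

```text
time: 16.4
tool_pos: [0.6128, 0.0302, 0.3525]
tool_rot: [3.139, 0.001, 1.901]
contact_force: [0.5, -0.7, -0.1]
opening: 0.0917
grip_force: 0.0
```

Request:
jog_arm --pt "0 0 0.2 0 1" --pt "0 0 0.5 0 1" --pt "0 0 0.7 0 1" --pt "0 0 0.7 0 1"

```text
time: 16.8
tool_pos: [0.6131, 0.0302, 0.4091]
tool_rot: [3.137, 0.002, 1.901]
contact_force: [-0.4, 0.3, 0.1]
opening: 0.0919
grip_force: 0.0
```

```bash
python3 - <<'E'
from h import *
s=readout.observe();print(s["tool_pos"],s["contact_force"])
t=cams.read_camera("side");c,r=red(t,(330,115,380,160));print("bar side",c)
im=cams.read_camera("wrist");cv2.imwrite("pics/w3.png",im)
E
```

```text
[0.61311573 0.03015487 0.40905784] [-0.3990416   0.28426286  0.1394274 ]
bar side [353.14876033 135.09917355]
```

Bar is back at exactly its rest pixel. Retreat to the front while turning +90° (keeps the camera bracket away from the lever).

Request:
jog_arm --pt "-0.3 -0.1 0 0 1" --pt "-0.6 -0.2 0 0.05 1" --pt "-0.9 -0.32 0 0.14 1" --pt "-1 -0.36 0 0.23 1"

```text
time: 17.3
tool_pos: [0.5304, 0.0009, 0.4058]
tool_rot: [-3.14, -0.001, 2.267]
contact_force: [0.1, -0.7, -0.3]
opening: 0.0921
grip_force: 0.0
```

Request:
jog_arm --pt "-0.2 -0.1 0 0.09 1" --pt "-0.4 -0.15 0 0.18 1" --pt "-0.45 -0.15 -0.2 0.27 1" --pt "-0.45 -0.15 -0.4 0.36 1" --pt "-0.45 -0.15 -0.6 0.45 1" --pt "-0.45 -0.15 -0.8 0.54 1" --pt "-0.45 -0.15 -1 0.63 1" --pt "-0.45 -0.15 -1 0.72 1" --pt "-0.45 -0.15 -1 0.77 1" --pt "-0.45 -0.15 -1 0.77 1"

```text
time: 18.3
tool_pos: [0.4959, -0.0105, 0.3252]
tool_rot: [3.14, -0.002, -2.811]
contact_force: [0.6, 0.4, -0.4]
opening: 0.092
grip_force: 0.0
```

Request:
jog_arm --pt "0 0 -0.3 0 1" --pt "0 0 -0.6 0 1" --pt "0 0 -0.9 0 1" --pt "0 0 -0.9 0 1"

```text
time: 18.7
tool_pos: [0.4944, -0.0103, 0.2511]
tool_rot: [3.138, -0.007, -2.814]
contact_force: [-0.6, -0.3, 0.1]
opening: 0.092
grip_force: 0.0
```

```bash
python3 - <<'E'
from h import *
s=readout.observe();print(s["tool_pos"],s["tool_rot"],s["qpos"].round(2))
im=cams.read_camera("wrist");cv2.imwrite("pics/w4.png",im)
print(proj("wrist",np.array([.515,-.0042,.093])),proj("wrist",np.array([.515,-.0042,.029])))
E
```

```text
[ 0.49439294 -0.01026593  0.25113003] [ 3.1378766  -0.00652283 -2.81354387] [-0.18  0.27  1.56  0.    1.32 -2.07]
[320.85896358 199.77233744] [320.97272188 181.83855168]
```

View pics/w4.png

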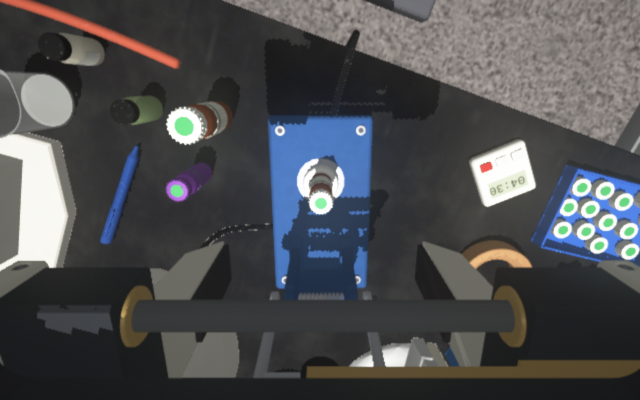

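The vial cap is at (320,203) against a prediction of (321,200), with the nest centred on it: x error of about 2 mm at most. The lever is behind at rows 280+. The other vials are clear of the gripper's path. Descend.

Request:
jog_arm --pt "0.1 0.03 0 0 1" --pt "0.27 0.08 -0.1 0 0.6" --pt "0.27 0.08 -0.4 0 0.4" --pt "0.27 0.08 -0.7 0 0.4" --pt "0.27 0.08 -1 0 0.4"

```text
time: 19.25
tool_pos: [0.5198, -0.0042, 0.1753]
tool_rot: [-3.14, 0.003, -2.812]
contact_force: [-0.2, -0.4, 0.3]
opening: 0.0661
grip_force: 0.0
```

Request:
jog_arm --pt "0 0 -0.2 0 0.4" --pt "0 0 -0.4 0 0.4" --pt "0 0 -0.6 0 0.4" --pt "0 0 -0.8 0 0.4" --pt "0 0 -0.9 0 0.4" --pt "0 0 -0.9 0 0.4"

```text
time: 19.85
tool_pos: [0.5186, -0.0042, 0.1024]
tool_rot: [3.141, -0.0, -2.812]
contact_force: [0.2, -0.3, 1.0]
opening: 0.0641
grip_force: 0.0
```

Request:
jog_arm --pt "-0.03 0 -0.15 0 0.4" --pt "-0.03 0 -0.35 0 0.4" --pt "-0.03 0 -0.55 0 0.4" --pt "-0.03 0 -0.72 0 0.4" --pt "-0.03 0 -0.8 0 0.4" --pt "-0.03 0 -0.82 0 0.4" --pt "-0.03 0 -0.82 0 0.4"

```text
time: 20.55
tool_pos: [0.5164, -0.0043, 0.0376]
tool_rot: [-3.141, 0.001, -2.811]
contact_force: [0.2, 0.6, -0.0]
opening: 0.0642
grip_force: 0.0
```

Request:
jog_arm --pt "0 0 0 0 0" --pt "0 0 0 0 -0.2" --pt "0 0 0 0 -0.35" --pt "0 0 0 0 -0.5" --pt "0 0 0 0 -0.7" --pt "0 0 0 0 -1" --pt "0 0 0 0 -1" --pt "0 0 0 0 -1" --pt "0 0 0 0 -1" --pt "0 0 0 0 -1" --squeeze 12

```text
time: 21.55
tool_pos: [0.5158, -0.0042, 0.037]
tool_rot: [3.142, 0.0, -2.811]
contact_force: [-0.5, -0.4, 2.0]
opening: 0.0236
grip_force: 12.0
```

Request:
jog_arm --pt "0 0 0.05 0 -1" --pt "0 0 0.12 0 -1" --pt "0 0 0.22 0 -1" --pt "0 0 0.35 0 -1" --pt "0 0 0.5 0 -1" --pt "0 0 0.65 0 -1" --pt "0 0 0.8 0 -1" --pt "0 0 0.9 0 -1"

```text
time: 22.35
tool_pos: [0.5162, -0.0043, 0.1106]
tool_rot: [-3.141, 0.001, -2.811]
contact_force: [-0.3, -0.0, -0.5]
opening: 0.0236
grip_force: 12.0
```

Request:
jog_arm --pt "0 0 0.1 0 -1" --pt "0 0 0.25 0 -1" --pt "0 0 0.4 0 -1" --pt "0 0 0.55 0 -1" --pt "0 0 0.7 0 -1" --pt "0 0 0.8 0 -1" --pt "0 0 0.85 0 -1" --pt "0 0 0.85 0 -1" --pt "0 0 0.85 0 -1" --pt "0 0 0.85 0 -1"

```text
time: 23.35
tool_pos: [0.5154, -0.0042, 0.1764]
tool_rot: [3.141, -0.001, -2.811]
contact_force: [0.7, 0.6, -0.1]
opening: 0.0236
grip_force: 12.0
```

```bash
python3 - <<'E'
from h import *
s=readout.observe();print(s["time"],s["tool_pos"],s["opening"],s["contact_force"].round(1),abs(s["qvel"]).max())
b=cams.read_camera("side")[80:270,250:410];cv2.imwrite("pics/s4.png",cv2.resize(b,None,fx=3,fy=3,interpolation=cv2.INTER_CUBIC))
E
```

```text
23.35 [ 0.51544667 -0.0041887   0.17643162] 0.023598868834524778 [ 0.7  0.6 -0.1] 0.0014062654329382793
```

View pics/s4.png

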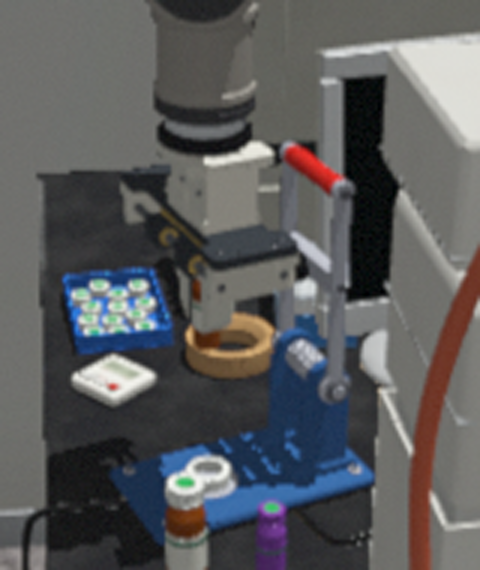

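The nest at (208,470) is empty, the vial is upright between the fingers at (205,310) with its base about 0.15 m up, and the lever stands at rest. Handing in.

```bash
python3 -c "
from cell import ticket;print(ticket.hand_in())"
```

```text
the job is handed in; nothing more can be done
None
```

The job is handed in at about 23 s. I pulled the lever to its bottom stop and eased it back to rest. The vial is held upright and still, its base about 15 cm above the bench. I took the cap as home from the lever reaching its stop (39 N on the tool, angle matching in the picture); I did not measure its height.

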